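# Slide the scraper out of its tray and stand it in the keeper

## Robot

A 6-joint arm with a two-finger parallel gripper is mounted at the origin on a cart in front of the work surface, level with it; the furniture and walls round the work are solid. World frame = base frame: x ahead of the robot, y to its left, z up, the work surface at z = 0. Lengths are in m, angles in rad, forces in N, time in s.
With the tool pointing down it reaches from about 0.275 to 0.725 m from the base axis. Payload 15.9 kg.
Tool frame: the origin (TCP) lies at the very end of the fingers, on their centre line; the grasp point (between the pads) lies 19 mm behind it; z points along the fingers, y is the direction in which the jaws open and shut (so a half turn about z gives the same grasp; the last joint's range is limited). The gripper opens to 85 mm and grips with 20 to 120 N. Pads are 22 mm wide; open, the fingers measure 114 mm over their backs; the gripper's body (76 mm by 85 mm) begins 54 mm behind the grasp point. The pads swing forward as they close: fully open they stand 13 mm farther back than shut.
Start: joints at [1.323, 0.213, -0.034, 1.323, 0, 1.571], TCP at [0.123, 0.485, 0.231] pointing down, gripper open.
Joint ranges: [-2.98, 2.98], [-0.74, 1.72], [-1.14, 1.35], [-2.1, 2.04], [-1.57, 1.44], [-3.14, 3.14]. Speed limits (rad/s): [1.89, 1.89, 2.39, 2.57, 3.14, 3.14].

## Interface

Orientations are given as a 3x3 rotation matrix whose columns are the frame's x, y, z axes.
In Python, from workcell import bot gives the robot as it stands. The module is installed in compiled form; this text tells all that it offers.
- The arm moves only by the shell command python3 -m handwheel 'ROWS' [OPENING]. ROWS is JSON, a list of rows, each an object of numbers: "dx", "dy", "dz": the shift along the tool's x, y, z in m; "rx", "ry", "rz": the turn, a rotation vector about the tool's x, y, z in rad. In form: [{"dx": .., "dy": .., "dz": .., "rx": .., "ry": .., "rz": ..}, ...]. A call has exactly 8 rows; each row shifts and turns the commanded pose from where the row before left it, along the tool's axes as they then stand; what a row does not reach is not made up. A row lasts 1/10 s, in which the tool goes at most 50 mm and 8.59 degrees, less where a joint would pass 70% of its speed; a pose out of reach is approached as far as the arm can. A call is refused whole if a number of a shift passes 0.05 or a number of a turn 0.15, either way. A call with a gripper value outside its range is refused whole. OPENING is the finger opening in m, from 0 to 0.0854, set as the call begins (- or left out, the last holds). The fingers move at their own pace and stop on an object; the grip force is fixed at half the most. Time passes only in rows, so rows that do not move let the fingers close, or fill a call up. It gives the time, the measured TCP pose, the force and the opening at its end, in the units of the state.
- bot.get_obs(): the state, without advancing time (a new reading comes with each control period).
- bot.read_camera(name): name is "side" or "top"; returns a dict with "color" (420x560x3 uint8, blue, green, red), "fx", "fy", "cx", "cy" (pixels), "R" (3x3) and "t" (3): a world point X has camera coordinates R X + t. Camera axes: x right, y down, z forward; pixel columns grow to the right and rows downward; lengths in m; the calibration is good to about 2 mm. A picture is of the moment at which its call begins. There is no depth.
- bot.close_job(): hands the job in, once; it reports no verdict.
The state is a dict: "t": time; "q": joint angles; "qvel": joint speeds; "effort": joint torques, N m; "eef_pos": TCP position; "tcp_rot": TCP orientation; "wrist_force": force on the tool from outside, world axes, zero at the start; "wrist_torque": the same for the moment, N m; "grip_width": opening from 0.0 (shut) to 1.0 (fully open).
Only numpy, scipy, OpenCV 4.12 (cv2) and the standard library are available. Lean on these libraries where they do the work, as an engineer would, in place of code of your own. Each camera call takes 0.05 s, during which the arm holds its last target. There are 200 camera calls.

## Task

Slide the flat scraper along its raised channel tray until about 40 mm of it overhangs the open end (still lying flat on the tray), then take it by the overhanging end and lay it, end down and let go, on the sloping rest of the wooden stand. Take it again by its upper edge, turn it upright and lower it fully into the slot of the stand, then let go. Do not drop it on the table, and leave the steel cup and the loose jars standing where they are.

Things in the scene. Friction and masses are not known exactly. Their poses are not given: they have to be found in the camera images.
- scraper_center (a point): Beige flat rigid scraper, 115 mm long, 56 mm wide, 9 mm thick, about 45 g, dark lip along one long side. The point is its centre (half-way in length, width and thickness). Its y axis runs along the length, x across the width, z is normal to its flat faces. It starts flat in the tray's channel, length along it (both ends are alike), front end 5 to 25 mm inside the open end.
- tray: Fixed grey aluminium channel tray, 86 x 200 mm. Origin under its centre on the table; y points along the channel out of its open end, z up. Channel floor 50 mm up, 62 mm wide, between two 12 mm thick rails 12 mm high that end level with the open end; 192 mm long from there to an end stop of the same height. 52 to 72 mm of empty channel lie behind the scraper at the start. Dry sliding friction.
- tray_mouth (a point): Middle of the open end of the channel, at the level of the channel floor, 50 mm above the table; axes as the tray's (y points out of the channel). The floor plate is 6 mm thick and the legs below it stand back 25 mm from this end. The scraper tips over the edge once more than half its length overhangs.
- stand: Fixed wooden stand, base 100 x 146 mm: a rest sloping at 45 degrees and, behind its high end, a block with an upright slot. Origin under its centre on the table; z up, y horizontal from the low end of the rest towards the slot, x across.
- rest_foot (a point): Foot of the sloping rest, mid-width, where slope and ledge meet, 22 mm above the table; axes as the stand's. The face rises from here at 45 degrees towards +y, 80 mm wide, 72 mm long up the slope, open at both sides. The ledge stands 12 mm square off it and carries the scraper's lower end; the scraper's top 43 mm then reaches free beyond the slope.
- slot_floor (a point): Centre of the slot's floor, 16 mm above the table, 100 mm along the stand's y from the rest's foot; axes as the stand's. Slot 66 mm along x, 13 mm along y, 40 mm deep, mouth chamfered 2 mm, in a block 90 x 34 mm. The scraper stands in it on either 56 mm end, length upright, flat faces square to the stand's y.
- cup_center (a point): Plain steel cup, 65 mm across, 66 mm high, a bystander beyond the work; the point is its centre, half-way up.
- far_jar_center (a point): Screw-cap jar, 68 mm across, 118 mm high, a bystander beyond the work; the point is its centre, half-way up.
- near_jar_center (a point): Screw-cap jar, 70 mm across, 118 mm high, a bystander on the robot's side of the work; the point is its centre, half-way up.
There are look-alikes about, which are no part of the job. Leave any pink look-alike of the part that bears scraper_center alone.

How it is judged:
On the way, in this order (a step that is already met when the one before it is completed fails the run):
1. the scraper lies flat on the tray with at least 28 mm of its length past the open end (y of scraper_center in the frame of tray_mouth between -0.0295 and 0.005 m and angle between the z axis of scraper_center and the z axis of tray_mouth, either way round below 0.06 rad and z of scraper_center in the frame of tray_mouth between 0.001 and 0.009 m and angle between the y axis of scraper_center and the y axis of tray_mouth, either way round below 0.3 rad), for 0.2 s.
2. the scraper leans on the sloping rest, end on the ledge, let go (angle between scraper_center's own z axis and vertical above 0.6 rad and angle between the y axis of scraper_center and the x axis of rest_foot, either way round above 1.2 rad and (angle between scraper_center's own y axis and vertical below 1 rad or angle between scraper_center's own y axis and vertical above 2.14 rad) and y of scraper_center in the frame of rest_foot between 0.025 and 0.055 m and z of scraper_center in the frame of rest_foot between 0.03 and 0.06 m and contact force between scraper and the fingers below 0.1 N and linear speed of scraper below 0.02 m/s), for 0.2 s.
At the end, for the whole second after the job is handed in: The scraper stands on end in the slot, at rest and let go: length within 0.13 rad of upright, centre within 12 mm across and 10 mm fore and aft of the slot's middle, its lower end within 5 mm of the slot floor (angle between the y axis of scraper_center and the z axis of slot_floor, either way round below 0.13 rad and z of scraper_center in the frame of slot_floor between 0.053 and 0.0625 m and x of scraper_center in the frame of slot_floor between -0.012 and 0.012 m and y of scraper_center in the frame of slot_floor between -0.01 and 0.01 m and linear speed of scraper below 0.05 m/s); the robot touches nothing.
It fails at once if the scraper falls to the table (height (world z) of scraper_center below 0.025 m).
It fails at once if the steel cup is moved more than 20 mm or knocked over (distance of cup_center from where it was at the start of the episode above 0.02 m or angle between cup_center's own z axis and vertical above 0.35 rad).
It fails at once if the far jar is moved more than 20 mm or knocked over (distance of far_jar_center from where it was at the start of the episode above 0.02 m or angle between far_jar_center's own z axis and vertical above 0.35 rad).
It fails at once if the near jar is moved more than 20 mm or knocked over (distance of near_jar_center from where it was at the start of the episode above 0.02 m or angle between near_jar_center's own z axis and vertical above 0.35 rad).
It also fails if it takes over 69 s, if anything falls off the work surface, if the arm or the gripper's body presses on something with over 40 N, if the wrist force passes 120 N, or if a joint passes its speed limit or range.

## Working session

There is one attempt and no reset: what is moved stays moved. The work goes in short steps, Python scripts to look and compute and a shell command to move; the robot and the scene stay as the last step left them, time stands still between calls to the robot, and variables do not carry over. Pictures are saved under pics/ and viewed, about 8 in all and at most 12, crops included, and the job is handed in when it is done.

```bash
mkdir -p pics
python3 - <<'E'
from workcell import bot
import cv2,numpy as np
o=bot.get_obs();print(o['t'],o['eef_pos'],np.round(o['tcp_rot'],3).tolist(),o['grip_width'])
for n in('side','top'):
    c=bot.read_camera(n);cv2.imwrite(f'pics/{n}0.png',c['color']);print(n,c['fx'],c['fy'],c['cx'],c['cy'],np.round(c['R'],4).tolist(),c['t'], 'pos',-np.array(c['R']).T@c['t'])
E
```

```text
0.0 [0.12254534 0.48440303 0.23082118] [[-0.969, 0.245, -0.0], [0.245, 0.969, -0.001], [-0.0, -0.001, -1.0]] 0.9992130688799878
side 471.82866468259925 471.82866468259925 283.6776931592212 209.96089964102842 [[0.8555, 0.5171, -0.0283], [0.1693, -0.3309, -0.9283], [-0.4894, 0.7894, -0.3706]] [-0.56339575  0.0366876   1.10778174] pos [ 1.01790252 -0.57099033  0.42870227]
top 458.9228638447927 458.9228638447927 283.77651068956317 213.3553687024792 [[0.0037, -0.9999, 0.016], [-0.9919, -0.0057, -0.1266], [0.1267, -0.0154, -0.9918]] [0.1515866  0.54674872 0.94821312] pos [0.4216613  0.16928794 1.00725574]
```

View pics/side0.png

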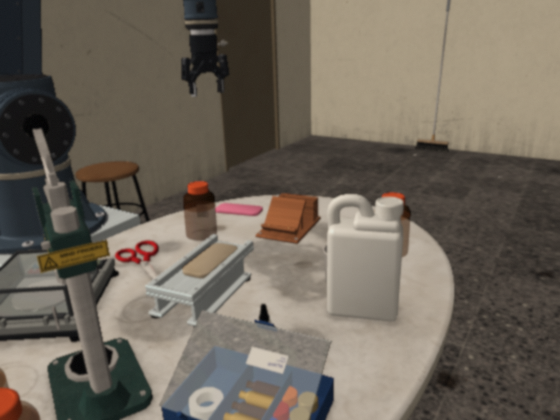

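View pics/top0.png

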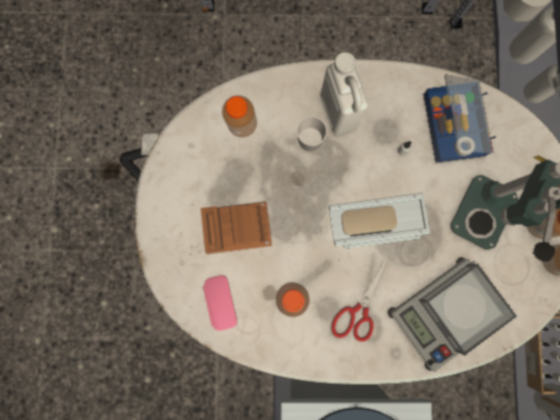

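Candidates: the beige plate in the tray at top (368,221) / side (210,260), and a pink plate at top (220,302) / side (240,209). The beige one lies in the channel, as the description says, and the pink one is the look-alike. I'll confirm in enlarged crops.

Run:
```python
import cv2,numpy as np
t=cv2.imread('pics/top0.png')
a=cv2.resize(t[195:260,190:290],None,fx=7.5,fy=7.5,interpolation=cv2.INTER_CUBIC)[:,:750]
b=cv2.resize(t[185:255,320:440],None,fx=6,fy=6,interpolation=cv2.INTER_CUBIC)
A=cv2.resize(t[197:257,196:276],(400,300),interpolation=cv2.INTER_CUBIC)
B=cv2.resize(t[190:250,320:440],(600,300),interpolation=cv2.INTER_CUBIC)
s=cv2.imread('pics/side0.png')
C=cv2.resize(s[185:245,250:330],(400,300),interpolation=cv2.INTER_CUBIC)
D=cv2.resize(s[225:325,140:260],(360,300),interpolation=cv2.INTER_CUBIC)
B=cv2.resize(t[190:250,325:435],(400,218),interpolation=cv2.INTER_CUBIC);B=cv2.copyMakeBorder(B,0,82,0,0,0)
D=cv2.copyMakeBorder(D,0,0,0,40,0)
cv2.imwrite('pics/crop.png',np.vstack([np.hstack([A,B]),np.hstack([C,D])]))
```

```text
(no output)
```

View pics/crop.png

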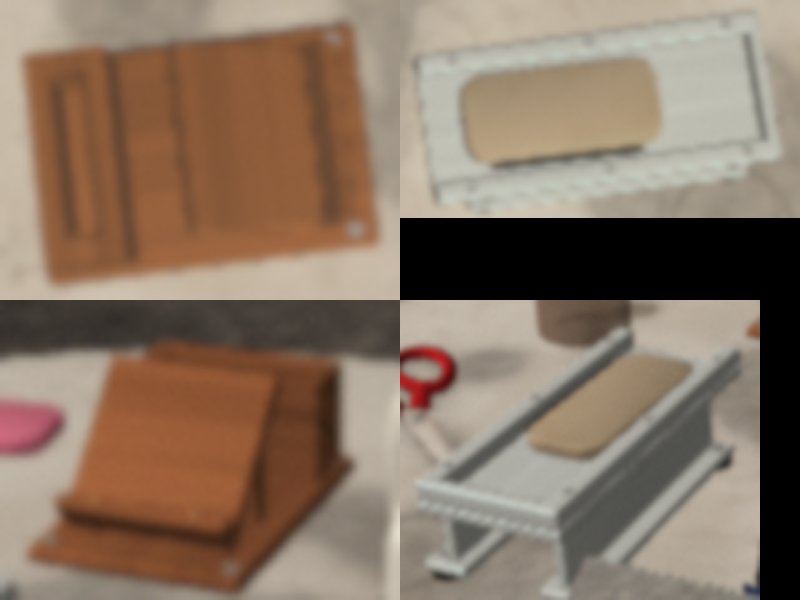

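Crops: the beige scraper with its dark lip is in the tray. The open end is at the left of the top view (+y), near px (332,226). The stand's slot is around (211,229), and its rest faces the tray.

```bash
cat > h.py <<'E'
from workcell import bot
import cv2,numpy as np
def ray(c,uv,z):
    uv=np.atleast_2d(np.float64(uv));R=np.array(c['R']);p=-R.T@np.array(c['t'])
    d=np.c_[(uv[:,0]-c['cx'])/c['fx'],(uv[:,1]-c['cy'])/c['fy'],np.ones(len(uv))]@R
    return p+d*((z-p[2])/d[:,2])[:,None]
def proj(c,X):
    q=np.atleast_2d(X)@np.array(c['R']).T+np.array(c['t']);return np.c_[q[:,0]/q[:,2]*c['fx']+c['cx'],q[:,1]/q[:,2]*c['fy']+c['cy']]
def rect(c,m,z):
    k=max(cv2.findContours(m,cv2.RETR_EXTERNAL,cv2.CHAIN_APPROX_NONE)[0],key=cv2.contourArea)[:,0]
    w=ray(c,k,z)[:,:2]*1000
    (cx,cy),(a,b),_=r=cv2.minAreaRect(w.astype(np.float32));p=cv2.boxPoints(r)
    return k,r,p
def box(hsv,lo,hi,roi):
    m=cv2.inRange(hsv,lo,hi);o=np.zeros_like(m);x0,y0,x1,y1=roi;o[y0:y1,x0:x1]=m[y0:y1,x0:x1];return o
E
python3 - <<'E'
from h import *
c=bot.read_camera('top');h=cv2.cvtColor(c['color'],cv2.COLOR_BGR2HSV)
print('hsv scraper',h[221,368],'rail',h[208,380],'floor',h[215,410],'wood',h[228,240],'table',h[200,300])
m=box(h,(8,65,90),(25,140,255),(333,200,405,245));k,r,p=rect(c,m,.059);print('scraper',r,p.tolist(),m.sum()/255)
w=box(h,(3,110,40),(18,255,255),(190,190,285,265))
for z in(.0,.012):k,r,p=rect(c,w,z);print('stand',z,r,p.tolist())
px=lambda x,y:((x)/5+196,y/5+197)
print('slot',ray(c,[px(52,78),px(98,240),px(75,158)],.056))
print('screws',ray(c,[px(333,37),px(355,230)],.01))
pb=lambda x,y:((x-400)/3.636+325,y/3.636+190)
print('tray top: open far, stop far, stop near, open near',ray(c,[pb(415,58),pb(757,10),pb(778,157),pb(437,195)],.062))
E
```

```text
hsv scraper [ 18  75 173] rail [ 18  74 159] floor [ 30  16 190] wood [ 12 148 134] table [ 18  44 152]
scraper ((529.5176391601562, -23.243438720703125), (49.0552864074707, 110.13093566894531), 7.393645763397217) [[498.1078186035156, 28.20783042907715], [512.280029296875, -81.00741577148438], [560.927490234375, -74.69470977783203], [546.7552490234375, 34.520538330078125]] 1191.0
stand 0.0 ((520.4170532226562, 259.26129150390625), (99.79559326171875, 143.88197326660156), 7.390743732452393) [[461.6796569824219, 324.18597412109375], [480.1879577636719, 181.49937438964844], [579.1544189453125, 194.33660888671875], [560.6461181640625, 337.023193359375]]
stand 0.012 ((519.2406005859375, 258.18939208984375), (98.60671997070312, 142.1678009033203), 7.39077091217041) [[461.2029113769531, 322.34051513671875], [479.49078369140625, 181.35389709472656], [577.2783203125, 194.03826904296875], [558.9904174804688, 335.02490234375]]
slot [[0.54381551 0.31584703 0.056     ]
 [0.47641392 0.29519406 0.056     ]
 [0.51038599 0.30548588 0.056     ]]
screws [[0.56857847 0.20036194 0.01      ]
 [0.4839189  0.19000304 0.01      ]]
tray top: open far, stop far, stop near, open near [[ 0.55849097  0.06013805  0.062     ]
 [ 0.58767524 -0.13787942  0.062     ]
 [ 0.50263937 -0.14695573  0.062     ]
 [ 0.48003488  0.04832659  0.062     ]]
```

```bash
python3 -m handwheel '[{"rz":0.149},{"rz":0.149},{"rz":0.149},{"rz":0.149},{"rz":0.149},{"rz":0.149},{"rz":0.149},{"rz":0.149}]' 0
python3 -m handwheel '[{"dx":-0.027,"dy":0.014},{"dx":-0.027,"dy":0.014},{"dx":-0.027,"dy":0.014},{"dx":-0.027,"dy":0.014},{"dx":-0.027,"dy":0.014},{"dx":-0.027,"dy":0.014},{"dx":-0.027,"dy":0.014},{"dx":-0.027,"dy":0.014}]'
python3 -m handwheel '[{"dx":-0.027,"dy":0.014},{"dx":-0.027,"dy":0.014},{"dx":-0.027,"dy":0.014},{"dx":-0.027,"dy":0.014},{"dx":-0.027,"dy":0.014},{"dx":-0.027,"dy":0.014},{"dx":-0.027,"dy":0.014},{"dx":-0.027,"dy":0.014}]'
python3 -m handwheel '[{"dx":-0.027,"dy":0.014},{"dx":-0.027,"dy":0.014},{"dx":-0.027,"dy":0.014},{"dx":-0.027,"dy":0.014},{"dx":-0.027,"dy":0.014},{"dx":-0.026,"dy":0.014},{},{}]'
```

```text
validation failed for argument at $[0]...
validation failed for argument at $[0]...
validation failed for argument at $[0]...
validation failed for argument at $[0]...
```

```bash
python3 -m handwheel '[{"dx":0,"dy":0,"dz":0,"rx":0,"ry":0,"rz":0.149},{"dx":0,"dy":0,"dz":0,"rx":0,"ry":0,"rz":0.149},{"dx":0,"dy":0,"dz":0,"rx":0,"ry":0,"rz":0.149},{"dx":0,"dy":0,"dz":0,"rx":0,"ry":0,"rz":0.149},{"dx":0,"dy":0,"dz":0,"rx":0,"ry":0,"rz":0.149},{"dx":0,"dy":0,"dz":0,"rx":0,"ry":0,"rz":0.149},{"dx":0,"dy":0,"dz":0,"rx":0,"ry":0,"rz":0.149},{"dx":0,"dy":0,"dz":0,"rx":0,"ry":0,"rz":0.149}]' 0
```

```text
t: 0.95
eef_pos: [0.1226, 0.4846, 0.2311]
tcp_rot: [[-0.125, 0.992, -0.0], [0.992, 0.125, -0.0], [-0.0, -0.0, -1.0]]
wrist_force: [-0.8, 0.2, -0.5]
grip_width: -0.001
```

Now across to above the channel behind the scraper, at constant height.

```bash
python3 -m handwheel '[{"dx":-0.027,"dy":0.014,"dz":0,"rx":0,"ry":0,"rz":0},{"dx":-0.027,"dy":0.014,"dz":0,"rx":0,"ry":0,"rz":0},{"dx":-0.027,"dy":0.014,"dz":0,"rx":0,"ry":0,"rz":0},{"dx":-0.027,"dy":0.014,"dz":0,"rx":0,"ry":0,"rz":0},{"dx":-0.027,"dy":0.014,"dz":0,"rx":0,"ry":0,"rz":0},{"dx":-0.027,"dy":0.014,"dz":0,"rx":0,"ry":0,"rz":0},{"dx":-0.027,"dy":0.014,"dz":0,"rx":0,"ry":0,"rz":0},{"dx":-0.027,"dy":0.014,"dz":0,"rx":0,"ry":0,"rz":0}]'
python3 -m handwheel '[{"dx":-0.027,"dy":0.014,"dz":0,"rx":0,"ry":0,"rz":0},{"dx":-0.027,"dy":0.014,"dz":0,"rx":0,"ry":0,"rz":0},{"dx":-0.027,"dy":0.014,"dz":0,"rx":0,"ry":0,"rz":0},{"dx":-0.027,"dy":0.014,"dz":0,"rx":0,"ry":0,"rz":0},{"dx":-0.027,"dy":0.014,"dz":0,"rx":0,"ry":0,"rz":0},{"dx":-0.027,"dy":0.014,"dz":0,"rx":0,"ry":0,"rz":0},{"dx":-0.027,"dy":0.014,"dz":0,"rx":0,"ry":0,"rz":0},{"dx":-0.027,"dy":0.014,"dz":0,"rx":0,"ry":0,"rz":0}]'
python3 -m handwheel '[{"dx":-0.027,"dy":0.014,"dz":0,"rx":0,"ry":0,"rz":0},{"dx":-0.027,"dy":0.014,"dz":0,"rx":0,"ry":0,"rz":0},{"dx":-0.027,"dy":0.014,"dz":0,"rx":0,"ry":0,"rz":0},{"dx":-0.027,"dy":0.014,"dz":0,"rx":0,"ry":0,"rz":0},{"dx":-0.027,"dy":0.014,"dz":0,"rx":0,"ry":0,"rz":0},{"dx":-0.027,"dy":0.014,"dz":0,"rx":0,"ry":0,"rz":0},{"dx":-0.027,"dy":0.014,"dz":0,"rx":0,"ry":0,"rz":0},{"dx":-0.022,"dy":0.014,"dz":0,"rx":0,"ry":0,"rz":0}]'
```

```text
t: 1.75
eef_pos: [0.2623, 0.284, 0.2312]
tcp_rot: [[-0.131, 0.991, -0.0], [0.991, 0.131, -0.0], [-0.0, -0.0, -1.0]]
wrist_force: [0.4, -0.0, 0.1]
grip_width: 0.001
t: 2.55
eef_pos: [0.4016, 0.0845, 0.2313]
tcp_rot: [[-0.13, 0.991, -0.0], [0.991, 0.13, 0.0], [0.0, -0.0, -1.0]]
wrist_force: [0.5, 0.3, 0.8]
grip_width: -0.002
t: 3.35
eef_pos: [0.5402, -0.1104, 0.231]
tcp_rot: [[-0.13, 0.992, -0.0], [0.992, 0.13, -0.0], [0.0, -0.0, -1.0]]
wrist_force: [0.2, -0.8, 0.0]
grip_width: -0.001
```

```bash
python3 -m handwheel '[{"dx":0,"dy":0,"dz":0.019,"rx":0,"ry":0,"rz":0},{"dx":0,"dy":0,"dz":0.019,"rx":0,"ry":0,"rz":0},{"dx":0,"dy":0,"dz":0.019,"rx":0,"ry":0,"rz":0},{"dx":0,"dy":0,"dz":0.019,"rx":0,"ry":0,"rz":0},{"dx":0,"dy":0,"dz":0.019,"rx":0,"ry":0,"rz":0},{"dx":0,"dy":0,"dz":0.019,"rx":0,"ry":0,"rz":0},{"dx":0,"dy":0,"dz":0.019,"rx":0,"ry":0,"rz":0},{"dx":0,"dy":0,"dz":0.019,"rx":0,"ry":0,"rz":0}]'
python3 - <<'E'
from h import *
s=bot.read_camera('side');print(proj(s,bot.get_obs()['eef_pos']))
cv2.imwrite('pics/s1.png',cv2.resize(s['color'][210:330,100:280],(720,480),interpolation=cv2.INTER_CUBIC))
E
```

```text
t: 4.15
eef_pos: [0.5395, -0.1088, 0.0783]
tcp_rot: [[-0.131, 0.991, -0.0], [0.991, 0.131, 0.0], [0.0, -0.0, -1.0]]
wrist_force: [-0.1, 0.0, -0.8]
grip_width: 0.004
[[179.47230251 270.45663228]]
```

View pics/s1.png

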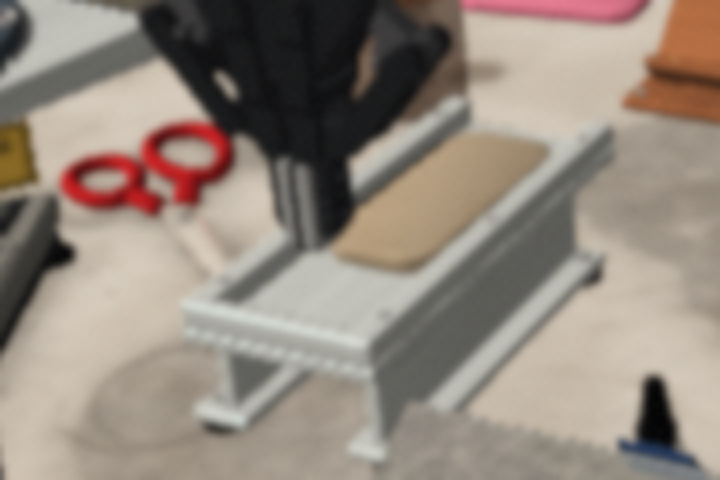

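```bash
python3 -m handwheel '[{"dx":0,"dy":0,"dz":0.009,"rx":0,"ry":0,"rz":0},{"dx":0,"dy":0,"dz":0.009,"rx":0,"ry":0,"rz":0},{"dx":0,"dy":0,"dz":0.007,"rx":0,"ry":0,"rz":0},{"dx":0,"dy":0,"dz":0,"rx":0,"ry":0,"rz":0},{"dx":0.004,"dy":0,"dz":0,"rx":0,"ry":0,"rz":0},{"dx":0.004,"dy":0,"dz":0,"rx":0,"ry":0,"rz":0},{"dx":0.004,"dy":0,"dz":0,"rx":0,"ry":0,"rz":0},{"dx":0.004,"dy":0,"dz":0,"rx":0,"ry":0,"rz":0}]'
python3 -m handwheel '[{"dx":0.006,"dy":0,"dz":0,"rx":0,"ry":0,"rz":0},{"dx":0.006,"dy":0,"dz":0,"rx":0,"ry":0,"rz":0},{"dx":0.006,"dy":0,"dz":0,"rx":0,"ry":0,"rz":0},{"dx":0.006,"dy":0,"dz":0,"rx":0,"ry":0,"rz":0},{"dx":0.006,"dy":0,"dz":0,"rx":0,"ry":0,"rz":0},{"dx":0.006,"dy":0,"dz":0,"rx":0,"ry":0,"rz":0},{"dx":0.006,"dy":0,"dz":0,"rx":0,"ry":0,"rz":0},{"dx":0.004,"dy":0,"dz":0,"rx":0,"ry":0,"rz":0}]'
python3 - <<'E'
from h import *
c=bot.read_camera('top');s=bot.read_camera('side')
a=cv2.resize(c['color'][180:270,300:440],(700,450),interpolation=cv2.INTER_CUBIC);
h=cv2.cvtColor(c['color'],cv2.COLOR_BGR2HSV)
m=box(h,(8,65,90),(25,140,255),(290,200,405,245));k,r,p=rect(c,m,.059);print(r,p.tolist())
cv2.imwrite('pics/t2.png',a)
E
```

```text
t: 5.0
eef_pos: [0.5378, -0.0926, 0.0546]
tcp_rot: [[-0.131, 0.991, 0.0], [0.991, 0.131, -0.0], [-0.0, 0.0, -1.0]]
wrist_force: [0.4, -0.4, -0.8]
grip_width: -0.002
t: 5.8
eef_pos: [0.5316, -0.0468, 0.0543]
tcp_rot: [[-0.131, 0.991, -0.0], [0.991, 0.131, 0.0], [0.0, -0.0, -1.0]]
wrist_force: [-0.0, -0.5, 0.4]
grip_width: 0.003
((523.2284545898438, 20.312034606933594), (49.281944274902344, 114.27459716796875), 7.271751403808594) [[491.5534973144531, 73.87083435058594], [506.0178527832031, -39.48465347290039], [554.9034423828125, -33.24676513671875], [540.4390869140625, 80.10871887207031]]
```

```bash
python3 -m handwheel '[{"dx":0.004,"dy":0,"dz":0,"rx":0,"ry":0,"rz":0},{"dx":0.004,"dy":0,"dz":0,"rx":0,"ry":0,"rz":0},{"dx":0.004,"dy":0,"dz":0,"rx":0,"ry":0,"rz":0},{"dx":0.003,"dy":0,"dz":0,"rx":0,"ry":0,"rz":0},{"dx":0.002,"dy":0,"dz":0,"rx":0,"ry":0,"rz":0},{"dx":0,"dy":0,"dz":0,"rx":0,"ry":0,"rz":0},{"dx":0,"dy":0,"dz":0,"rx":0,"ry":0,"rz":0},{"dx":0,"dy":0,"dz":0,"rx":0,"ry":0,"rz":0}]'
python3 - <<'E'
from h import *
c=bot.read_camera('top');s=bot.read_camera('side')
h=cv2.cvtColor(c['color'],cv2.COLOR_BGR2HSV)
m=box(h,(8,65,90),(25,140,255),(290,200,405,245));k,r,p=rect(c,m,.059);print(r,p.tolist())
a=cv2.resize(c['color'][190:260,300:420],(720,420),interpolation=cv2.INTER_CUBIC)
b=cv2.resize(s['color'][225:315,140:320],(720,360),interpolation=cv2.INTER_CUBIC)
cv2.imwrite('pics/t2.png',np.vstack([a,b])[:600] if 0 else cv2.resize(np.vstack([a,b]),(554,600)))
E
```

```text
t: 6.7
eef_pos: [0.5294, -0.0307, 0.0543]
tcp_rot: [[-0.13, 0.991, 0.0], [0.991, 0.13, -0.0], [-0.0, -0.0, -1.0]]
wrist_force: [-0.0, -0.7, 0.3]
grip_width: -0.006
((521.3699951171875, 37.95246887207031), (49.899288177490234, 112.39957427978516), 7.618837833404541) [[489.1894836425781, 90.3482437133789], [504.0917053222656, -21.059066772460938], [553.550537109375, -14.443305969238281], [538.6483154296875, 96.96400451660156]]
```

View pics/t2.png

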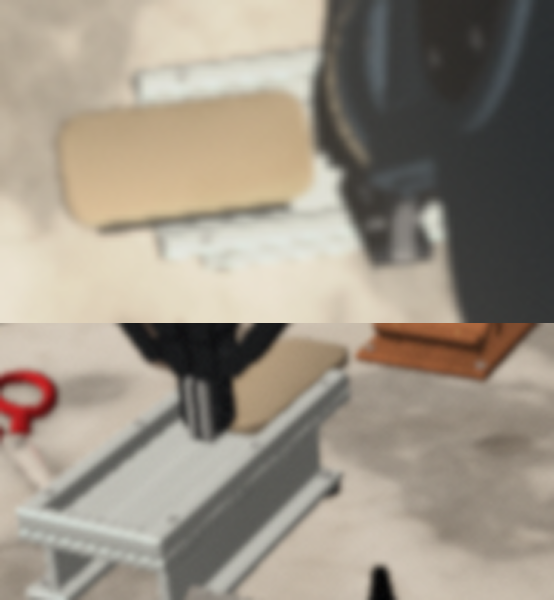

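The view shows the scraper flat, with about 39 mm past the rail ends. Step 1 is done. Next I'll grasp the overhanging end across its width.

```bash
python3 -m handwheel '[{"dx":-0.004,"dy":0,"dz":0,"rx":0,"ry":0,"rz":0},{"dx":0,"dy":0,"dz":-0.011,"rx":0,"ry":0,"rz":0},{"dx":0,"dy":0,"dz":-0.011,"rx":0,"ry":0,"rz":0},{"dx":0,"dy":0,"dz":-0.011,"rx":0,"ry":0,"rz":0},{"dx":0,"dy":0,"dz":-0.011,"rx":0,"ry":0,"rz":0},{"dx":0,"dy":0,"dz":-0.011,"rx":0,"ry":0,"rz":0},{"dx":0,"dy":0,"dz":-0.011,"rx":0,"ry":0,"rz":0},{"dx":0,"dy":0,"dz":-0.011,"rx":0,"ry":0,"rz":0}]'
python3 -m handwheel '[{"dx":0.014,"dy":0,"dz":0,"rx":0,"ry":0,"rz":0},{"dx":0.014,"dy":0,"dz":0,"rx":0,"ry":0,"rz":0},{"dx":0.014,"dy":0,"dz":0,"rx":0,"ry":0,"rz":0},{"dx":0.014,"dy":0,"dz":0,"rx":0,"ry":0,"rz":0},{"dx":0.014,"dy":0,"dz":0,"rx":0,"ry":0,"rz":0},{"dx":0.014,"dy":0,"dz":0,"rx":0,"ry":0,"rz":0},{"dx":0.014,"dy":0,"dz":0,"rx":0,"ry":0,"rz":0},{"dx":0.014,"dy":-0.001,"dz":0,"rx":0,"ry":0,"rz":0}]' 0.085
python3 -m handwheel '[{"dx":0,"dy":0,"dz":0,"rx":0,"ry":0,"rz":0},{"dx":0,"dy":0,"dz":0.012,"rx":0,"ry":0,"rz":0},{"dx":0,"dy":0,"dz":0.012,"rx":0,"ry":0,"rz":0},{"dx":0,"dy":0,"dz":0.012,"rx":0,"ry":0,"rz":0},{"dx":0,"dy":0,"dz":0.012,"rx":0,"ry":0,"rz":0},{"dx":0,"dy":0,"dz":0,"rx":0,"ry":0,"rz":0},{"dx":0,"dy":0,"dz":0,"rx":0,"ry":0,"rz":0},{"dx":0,"dy":0,"dz":0,"rx":0,"ry":0,"rz":0}]'
python3 - <<'E'
from h import *
s=bot.read_camera('side')
p=bot.get_obs()['eef_pos'];print(p,proj(s,p))
b=cv2.resize(s['color'][200:320,140:320],(720,480),interpolation=cv2.INTER_CUBIC)
cv2.imwrite('pics/s3.png',b)
E
```

```text
t: 7.6
eef_pos: [0.53, -0.0345, 0.1323]
tcp_rot: [[-0.131, 0.991, 0.0], [0.991, 0.131, -0.0], [-0.0, 0.0, -1.0]]
wrist_force: [0.2, -0.3, 0.6]
grip_width: 0.0
t: 8.4
eef_pos: [0.5142, 0.0776, 0.1313]
tcp_rot: [[-0.131, 0.991, 0.0], [0.991, 0.131, -0.0], [-0.0, 0.0, -1.0]]
wrist_force: [0.8, 0.6, 0.6]
grip_width: 0.995
t: 9.2
eef_pos: [0.5146, 0.0764, 0.0837]
tcp_rot: [[-0.131, 0.991, 0.001], [0.991, 0.131, 0.0], [0.0, 0.001, -1.0]]
wrist_force: [0.7, -0.2, 1.1]
grip_width: 0.998
[0.51473758 0.07641789 0.08381436] [[237.88045962 221.01438926]]
```

View pics/s3.png

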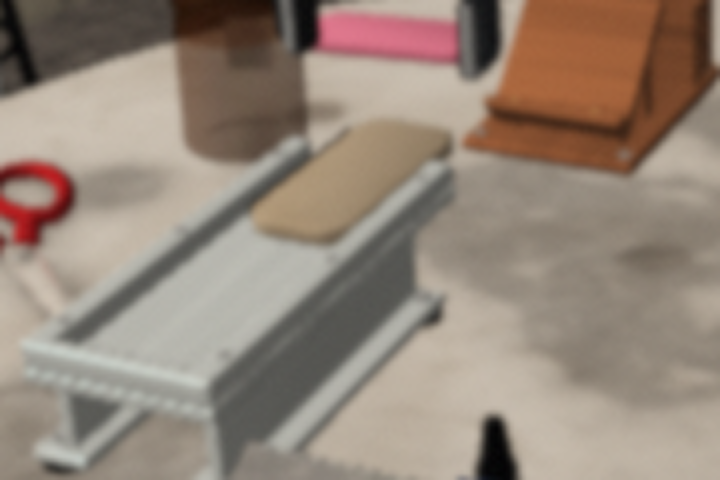

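The fingers straddle the overhanging end, with tips at crop px (295,45) and (478,70), centred over the end and above it. Now lower and close.

```bash
python3 -m handwheel '[{"dx":0,"dy":0,"dz":0.01,"rx":0,"ry":0,"rz":0},{"dx":0,"dy":0,"dz":0.01,"rx":0,"ry":0,"rz":0},{"dx":0,"dy":0,"dz":0.01,"rx":0,"ry":0,"rz":0},{"dx":0,"dy":0,"dz":0.01,"rx":0,"ry":0,"rz":0},{"dx":0,"dy":0,"dz":0.01,"rx":0,"ry":0,"rz":0},{"dx":0,"dy":0,"dz":0.001,"rx":0,"ry":0,"rz":0},{"dx":0,"dy":0,"dz":0,"rx":0,"ry":0,"rz":0},{"dx":0,"dy":0,"dz":0,"rx":0,"ry":0,"rz":0}]'
python3 -m handwheel '[{"dx":0,"dy":0,"dz":0,"rx":0,"ry":0,"rz":0},{"dx":0,"dy":0,"dz":0,"rx":0,"ry":0,"rz":0},{"dx":0,"dy":0,"dz":0,"rx":0,"ry":0,"rz":0},{"dx":0,"dy":0,"dz":0,"rx":0,"ry":0,"rz":0},{"dx":0,"dy":0,"dz":0,"rx":0,"ry":0,"rz":0},{"dx":0,"dy":0,"dz":0,"rx":0,"ry":0,"rz":0},{"dx":0,"dy":0,"dz":0,"rx":0,"ry":0,"rz":0},{"dx":0,"dy":0,"dz":0,"rx":0,"ry":0,"rz":0}]' 0.03
python3 - <<'E'
from h import *
c=bot.read_camera('top');s=bot.read_camera('side')
a=cv2.resize(c['color'][190:260,290:410],(720,420),interpolation=cv2.INTER_CUBIC)
b=cv2.resize(s['color'][205:295,190:310],(720,540),interpolation=cv2.INTER_CUBIC)
cv2.imwrite('pics/s4.png',b)
h=cv2.cvtColor(s['color'],cv2.COLOR_BGR2HSV)
E
```

```text
t: 10.05
eef_pos: [0.5146, 0.0764, 0.0326]
tcp_rot: [[-0.131, 0.991, 0.001], [0.991, 0.131, 0.0], [0.0, 0.001, -1.0]]
wrist_force: [0.7, 0.4, -0.0]
grip_width: 0.99
t: 10.85
eef_pos: [0.5147, 0.0765, 0.0328]
tcp_rot: [[-0.131, 0.991, 0.001], [0.991, 0.131, 0.0], [0.0, 0.001, -1.0]]
wrist_force: [-1.3, -0.5, 6.0]
grip_width: 0.635
```

View pics/s4.png

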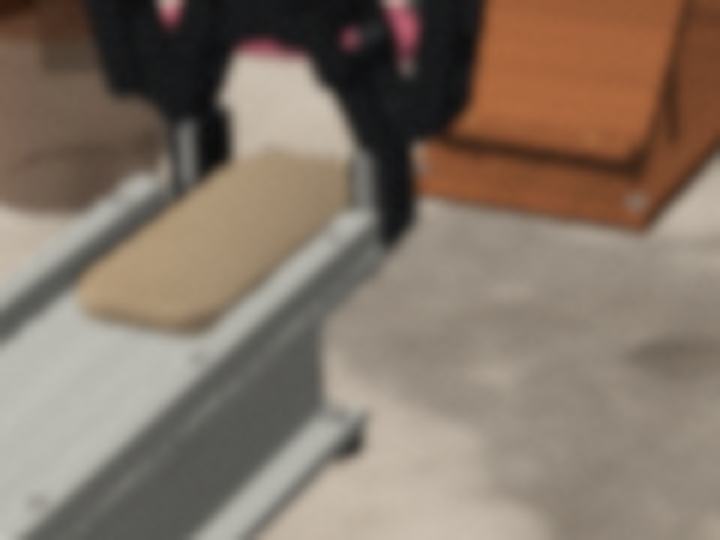

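Grasped: width reads 54 mm of about 56, pads on both sides of the end. Before laying it down I'll cross-check the rest's position, lifting in the meantime.

```bash
python3 -m handwheel '[{"dx":0,"dy":0,"dz":-0.005,"rx":0,"ry":0,"rz":0},{"dx":0,"dy":0,"dz":-0.01,"rx":0,"ry":0,"rz":0},{"dx":0,"dy":0,"dz":-0.015,"rx":0,"ry":0,"rz":0},{"dx":0,"dy":0,"dz":-0.02,"rx":0,"ry":0,"rz":0},{"dx":0,"dy":0,"dz":-0.02,"rx":0,"ry":0,"rz":0},{"dx":0,"dy":0,"dz":-0.02,"rx":0,"ry":0,"rz":0},{"dx":0,"dy":0,"dz":-0.01,"rx":0,"ry":0,"rz":0},{"dx":0,"dy":0,"dz":0,"rx":0,"ry":0,"rz":0}]'
python3 - <<'E'
from h import *
c=bot.read_camera('top');t=cv2.imread('pics/top0.png');g=cv2.GaussianBlur(cv2.cvtColor(t,cv2.COLOR_BGR2GRAY),(1,1),0).astype(float)
# profile along stand y through mid-width (z=.03 nominal), averaged across +-25mm
u=np.array([-.1286,.9917,0]);x=np.array([.9917,.1286,0]);S=np.array([.5115,.3055,0])
for z,a,b in((.022,-.13,-.08),(.056,-.03,.03),(.073,-.065,-.03)):
    print('z',z)
    for d in np.arange(a,b,.002):
        P=S+u*d+[0,0,z]+np.outer(np.linspace(-.022,.022,23),x)
        q=proj(c,P).astype(np.float32);print(f'{d*1000:.0f}:{cv2.remap(g.astype(np.float32),q[None,:,0].copy(),q[None,:,1].copy(),cv2.INTER_LINEAR).mean():.0f}',end=' ')
    print()
P=S+[0,0,.056]+np.outer(np.arange(-.06,.061,.003),x);q=proj(c,P).astype(np.float32)
print('across slot',cv2.remap(g.astype(np.float32),q[None,:,0].copy(),q[None,:,1].copy(),cv2.INTER_LINEAR).round().astype(int).tolist())
s=bot.read_camera('side');cv2.imwrite('pics/s5.png',cv2.resize(s['color'][160:290,180:340],(720,585),interpolation=cv2.INTER_CUBIC))
E
```

```text
t: 11.75
eef_pos: [0.5151, 0.0765, 0.1338]
tcp_rot: [[-0.131, 0.991, 0.002], [0.991, 0.131, 0.0], [0.0, 0.002, -1.0]]
wrist_force: [0.5, 0.3, -0.7]
grip_width: 0.634
z 0.022
-130:152 -128:153 -126:154 -124:150 -122:141 -120:126 -118:113 -116:107 -114:104 -112:101 -110:99 -108:97 -106:92 -104:85 -102:82 -100:83 -98:88 -96:96 -94:102 -92:104 -90:105 -88:105 -86:105 -84:105 -82:104 
z 0.056
-30:103 -28:102 -26:102 -24:100 -22:94 -20:85 -18:81 -16:86 -14:96 -12:101 -10:100 -8:96 -6:95 -4:101 -2:106 0:106 2:98 4:85 6:80 8:87 10:96 12:103 14:108 16:121 18:145 20:169 22:183 24:187 26:187 28:187 
z 0.073
-65:98 -63:98 -61:97 -59:97 -57:97 -55:98 -53:100 -51:101 -49:99 -47:94 -45:90 -43:92 -41:98 -39:101 -37:102 -35:102 -33:102 -31:102 
across slot [[196, 194, 183, 143, 112, 103, 106, 109, 106, 101, 105, 107, 108, 109, 108, 108, 107, 106, 106, 106, 107, 106, 105, 105, 105, 105, 106, 106, 104, 101, 95, 90, 93, 98, 102, 129, 162, 169, 169, 167, 164]]
```

View pics/s5.png

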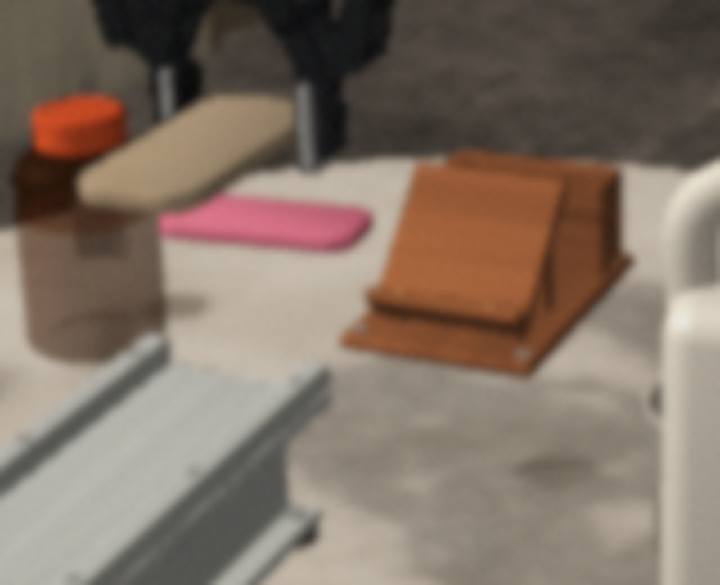

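Edge profiles agree with the expected stand geometry: block edges ±18 mm, slot ±6 mm, foot −102 mm. The scraper is held level and clear. Now tilt 45° and travel to just off the rest.

```bash
python3 -m handwheel '[{"dx":0,"dy":0,"dz":0,"rx":0,"ry":0.098,"rz":0},{"dx":0,"dy":0,"dz":0,"rx":0,"ry":0.098,"rz":0},{"dx":0,"dy":0,"dz":0,"rx":0,"ry":0.098,"rz":0},{"dx":0,"dy":0,"dz":0,"rx":0,"ry":0.098,"rz":0},{"dx":0,"dy":0,"dz":0,"rx":0,"ry":0.098,"rz":0},{"dx":0,"dy":0,"dz":0,"rx":0,"ry":0.098,"rz":0},{"dx":0,"dy":0,"dz":0,"rx":0,"ry":0.098,"rz":0},{"dx":0,"dy":0,"dz":0,"rx":0,"ry":0.099,"rz":0}]'
python3 -m handwheel '[{"dx":0.007,"dy":0.0016,"dz":0.0107,"rx":0,"ry":0,"rz":0},{"dx":0.007,"dy":0.0016,"dz":0.0107,"rx":0,"ry":0,"rz":0},{"dx":0.007,"dy":0.0016,"dz":0.0107,"rx":0,"ry":0,"rz":0},{"dx":0.007,"dy":0.0016,"dz":0.0107,"rx":0,"ry":0,"rz":0},{"dx":0.007,"dy":0.0016,"dz":0.0107,"rx":0,"ry":0,"rz":0},{"dx":0.007,"dy":0.0016,"dz":0.0107,"rx":0,"ry":0,"rz":0},{"dx":0.007,"dy":0.0016,"dz":0.0107,"rx":0,"ry":0,"rz":0},{"dx":0.007,"dy":0.0016,"dz":0.0107,"rx":0,"ry":0,"rz":0}]'
```

```text
t: 12.65
eef_pos: [0.5141, 0.0762, 0.1318]
tcp_rot: [[-0.091, 0.992, -0.092], [0.699, 0.13, 0.704], [0.71, -0.0, -0.704]]
wrist_force: [0.2, 0.0, -0.2]
grip_width: 0.631
t: 13.45
eef_pos: [0.5137, 0.1789, 0.1116]
tcp_rot: [[-0.094, 0.991, -0.092], [0.701, 0.132, 0.7], [0.707, 0.001, -0.708]]
wrist_force: [1.1, 1.0, -1.0]
grip_width: 0.631
```

```bash
python3 -m handwheel '[{"dx":0.0082,"dy":0.0021,"dz":0.012,"rx":0,"ry":0,"rz":0},{"dx":0.0082,"dy":0.0021,"dz":0.012,"rx":0,"ry":0,"rz":0},{"dx":0.0082,"dy":0.0021,"dz":0.012,"rx":0,"ry":0,"rz":0},{"dx":0.0082,"dy":0.0021,"dz":0.012,"rx":0,"ry":0,"rz":0},{"dx":0.0082,"dy":0.002,"dz":0.012,"rx":0,"ry":0,"rz":0},{"dx":0.0082,"dy":0.002,"dz":0.012,"rx":0,"ry":0,"rz":0},{"dx":0.0082,"dy":0.002,"dz":0.0117,"rx":0,"ry":0,"rz":0},{"dx":0,"dy":0,"dz":0,"rx":0,"ry":0,"rz":0}]'
python3 - <<'E'
from h import *
s=bot.read_camera('side');c=bot.read_camera('top');p=bot.get_obs()['eef_pos'];print(p)
a=cv2.resize(s['color'][140:260,220:340],(560,560),interpolation=cv2.INTER_CUBIC)
cv2.imwrite('pics/s6.png',a);cv2.imwrite('pics/t6.png',c['color'])
E
```

```text
t: 14.25
eef_pos: [0.5143, 0.2802, 0.0929]
tcp_rot: [[-0.095, 0.991, -0.094], [0.701, 0.133, 0.701], [0.707, 0.001, -0.707]]
wrist_force: [0.1, -0.4, -1.0]
grip_width: 0.635
[0.51466168 0.27872612 0.09299234]
```

View pics/s6.png

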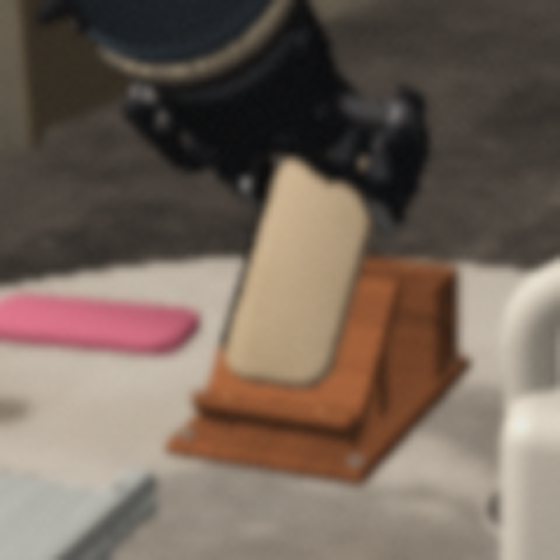

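The scraper hangs parallel just off the rest, lower end above the ledge (crop px (285,380); ledge (280,410)). Now ease in, watching the force.

```bash
python3 -m handwheel '[{"dx":0,"dy":0,"dz":0.003,"rx":0,"ry":0,"rz":0},{"dx":0,"dy":0,"dz":0.003,"rx":0,"ry":0,"rz":0},{"dx":0,"dy":0,"dz":0.003,"rx":0,"ry":0,"rz":0},{"dx":0,"dy":0,"dz":0.003,"rx":0,"ry":0,"rz":0},{"dx":-0.002,"dy":0,"dz":0.001,"rx":0,"ry":0,"rz":0},{"dx":-0.002,"dy":0,"dz":0,"rx":0,"ry":0,"rz":0},{"dx":0,"dy":0,"dz":0,"rx":0,"ry":0,"rz":0},{"dx":0,"dy":0,"dz":0,"rx":0,"ry":0,"rz":0}]'
python3 -m handwheel '[{"dx":0,"dy":0,"dz":0.001,"rx":0,"ry":0,"rz":0},{"dx":-0.001,"dy":0,"dz":0,"rx":0,"ry":0,"rz":0},{"dx":0,"dy":0,"dz":0,"rx":0,"ry":0,"rz":0},{"dx":0,"dy":0,"dz":0,"rx":0,"ry":0,"rz":0},{"dx":0,"dy":0,"dz":0,"rx":0,"ry":0,"rz":0},{"dx":0,"dy":0,"dz":0,"rx":0,"ry":0,"rz":0},{"dx":0,"dy":0,"dz":0,"rx":0,"ry":0,"rz":0},{"dx":0,"dy":0,"dz":0,"rx":0,"ry":0,"rz":0}]'
```

```text
t: 15.15
eef_pos: [0.5142, 0.285, 0.0813]
tcp_rot: [[-0.092, 0.991, -0.093], [0.7, 0.131, 0.702], [0.708, 0.0, -0.706]]
wrist_force: [-2.4, 5.9, 5.9]
grip_width: 0.628
t: 15.95
eef_pos: [0.5142, 0.2856, 0.0806]
tcp_rot: [[-0.093, 0.991, -0.093], [0.699, 0.131, 0.703], [0.709, 0.001, -0.705]]
wrist_force: [-4.2, 10.3, 11.7]
grip_width: 0.629
```

```bash
python3 -m handwheel '[{"dx":0.001,"dy":0,"dz":0,"rx":0,"ry":0,"rz":0},{"dx":0.0005,"dy":0,"dz":0.001,"rx":0,"ry":0,"rz":0},{"dx":0,"dy":0,"dz":0.001,"rx":0,"ry":0,"rz":0},{"dx":0,"dy":0,"dz":0,"rx":0,"ry":0,"rz":0},{"dx":0,"dy":0,"dz":0,"rx":0,"ry":0,"rz":0},{"dx":0,"dy":0,"dz":0,"rx":0,"ry":0,"rz":0},{"dx":0,"dy":0,"dz":0,"rx":0,"ry":0,"rz":0},{"dx":0,"dy":0,"dz":0,"rx":0,"ry":0,"rz":0}]'
```

```text
t: 16.75
eef_pos: [0.5141, 0.2871, 0.0792]
tcp_rot: [[-0.092, 0.991, -0.092], [0.701, 0.131, 0.701], [0.707, 0.0, -0.707]]
wrist_force: [-1.7, 2.5, 6.4]
grip_width: 0.632
```

```bash
python3 -m handwheel '[{"dx":0,"dy":0,"dz":0,"rx":0,"ry":0,"rz":0},{"dx":0,"dy":0,"dz":0,"rx":0,"ry":0,"rz":0},{"dx":0,"dy":0,"dz":0,"rx":0,"ry":0,"rz":0},{"dx":0,"dy":0,"dz":0,"rx":0,"ry":0,"rz":0},{"dx":0,"dy":0,"dz":0,"rx":0,"ry":0,"rz":0},{"dx":0,"dy":0,"dz":0,"rx":0,"ry":0,"rz":0},{"dx":0,"dy":0,"dz":0,"rx":0,"ry":0,"rz":0},{"dx":0,"dy":0,"dz":0,"rx":0,"ry":0,"rz":0}]' 0.08
python3 - <<'E'
from h import *
s=bot.read_camera('side')
a=cv2.resize(s['color'][140:260,220:340],(560,560),interpolation=cv2.INTER_CUBIC)
cv2.imwrite('pics/s7.png',a)
E
```

```text
t: 17.55
eef_pos: [0.514, 0.2868, 0.0789]
tcp_rot: [[-0.092, 0.991, -0.092], [0.701, 0.131, 0.701], [0.707, 0.0, -0.707]]
wrist_force: [-0.6, 0.3, -0.5]
grip_width: 0.941
```

View pics/s7.png

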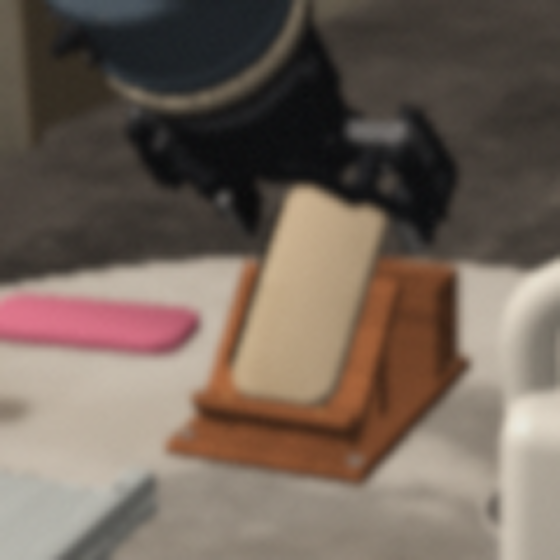

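It lies on the rest with its end on the ledge, let go and clear of the fingers. Now swing the open gripper to vertical about the grip point and regrasp.

```bash
python3 -m handwheel '[{"dx":-0.0017,"dy":0,"dz":0,"rx":0,"ry":-0.098,"rz":0},{"dx":-0.0017,"dy":0,"dz":0,"rx":0,"ry":-0.098,"rz":0},{"dx":-0.0017,"dy":0,"dz":0,"rx":0,"ry":-0.098,"rz":0},{"dx":-0.0017,"dy":0,"dz":0,"rx":0,"ry":-0.098,"rz":0},{"dx":-0.0017,"dy":0,"dz":0,"rx":0,"ry":-0.098,"rz":0},{"dx":-0.0017,"dy":0,"dz":0,"rx":0,"ry":-0.098,"rz":0},{"dx":-0.0017,"dy":0,"dz":0,"rx":0,"ry":-0.098,"rz":0},{"dx":-0.0017,"dy":0,"dz":0,"rx":0,"ry":-0.099,"rz":0}]'
python3 -m handwheel '[{"dx":0,"dy":0,"dz":0,"rx":0,"ry":0,"rz":0},{"dx":0,"dy":0,"dz":0,"rx":0,"ry":0,"rz":0},{"dx":0,"dy":0,"dz":0,"rx":0,"ry":0,"rz":0},{"dx":0,"dy":0,"dz":0,"rx":0,"ry":0,"rz":0},{"dx":0,"dy":0,"dz":0,"rx":0,"ry":0,"rz":0},{"dx":0,"dy":0,"dz":0,"rx":0,"ry":0,"rz":0},{"dx":0,"dy":0,"dz":0,"rx":0,"ry":0,"rz":0},{"dx":0,"dy":0,"dz":0,"rx":0,"ry":0,"rz":0}]'
python3 - <<'E'
from h import *
s=bot.read_camera('side')
a=cv2.resize(s['color'][140:260,220:340],(560,560),interpolation=cv2.INTER_CUBIC)
cv2.imwrite('pics/s8.png',a)
E
```

```text
t: 18.4
eef_pos: [0.5159, 0.275, 0.0739]
tcp_rot: [[-0.131, 0.991, 0.002], [0.991, 0.131, -0.003], [-0.004, 0.001, -1.0]]
wrist_force: [0.6, 0.5, -0.1]
grip_width: 0.939
t: 19.2
eef_pos: [0.5156, 0.2749, 0.0732]
tcp_rot: [[-0.13, 0.991, -0.0], [0.991, 0.13, 0.0], [0.0, -0.0, -1.0]]
wrist_force: [0.3, -0.0, -0.1]
grip_width: 0.936
```

View pics/s8.png

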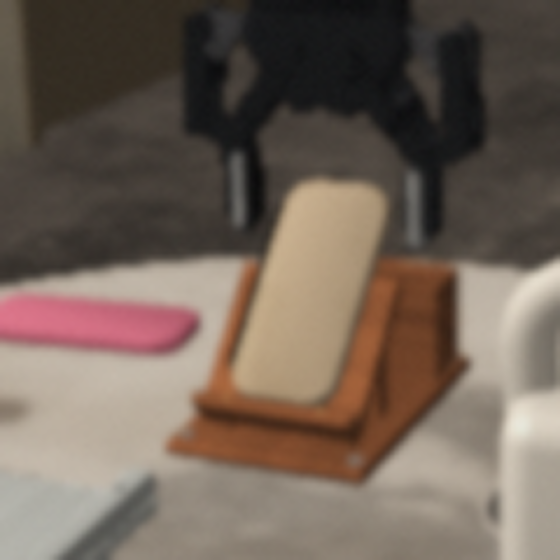

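Fingers at crop px (240,225) and (418,240), centred about the scraper (mid 330). Close and lift.

```bash
python3 -m handwheel '[{"dx":0,"dy":0,"dz":0,"rx":0,"ry":0,"rz":0},{"dx":0,"dy":0,"dz":0,"rx":0,"ry":0,"rz":0},{"dx":0,"dy":0,"dz":0,"rx":0,"ry":0,"rz":0},{"dx":0,"dy":0,"dz":0,"rx":0,"ry":0,"rz":0},{"dx":0,"dy":0,"dz":0,"rx":0,"ry":0,"rz":0},{"dx":0,"dy":0,"dz":0,"rx":0,"ry":0,"rz":0},{"dx":0,"dy":0,"dz":0,"rx":0,"ry":0,"rz":0},{"dx":0,"dy":0,"dz":0,"rx":0,"ry":0,"rz":0}]' 0.03
python3 -m handwheel '[{"dx":0,"dy":0,"dz":-0.004,"rx":0,"ry":0,"rz":0},{"dx":0,"dy":0,"dz":-0.01,"rx":0,"ry":0,"rz":0},{"dx":0,"dy":0,"dz":-0.016,"rx":0,"ry":0,"rz":0},{"dx":0,"dy":0,"dz":-0.02,"rx":0,"ry":0,"rz":0},{"dx":0,"dy":0,"dz":-0.02,"rx":0,"ry":0,"rz":0},{"dx":0,"dy":0,"dz":-0.02,"rx":0,"ry":0,"rz":0},{"dx":0,"dy":0,"dz":-0.015,"rx":0,"ry":0,"rz":0},{"dx":0,"dy":0,"dz":-0.005,"rx":0,"ry":0,"rz":0}]'
python3 -m handwheel '[{"dx":0,"dy":0,"dz":0,"rx":0,"ry":0.098,"rz":0},{"dx":0,"dy":0,"dz":0,"rx":0,"ry":0.098,"rz":0},{"dx":0,"dy":0,"dz":0,"rx":0,"ry":0.098,"rz":0},{"dx":0,"dy":0,"dz":0,"rx":0,"ry":0.098,"rz":0},{"dx":0,"dy":0,"dz":0,"rx":0,"ry":0.098,"rz":0},{"dx":0,"dy":0,"dz":0,"rx":0,"ry":0.098,"rz":0},{"dx":0,"dy":0,"dz":0,"rx":0,"ry":0.098,"rz":0},{"dx":0,"dy":0,"dz":0,"rx":0,"ry":0.099,"rz":0}]'
python3 - <<'E'
from workcell import bot
import numpy as np
o=bot.get_obs();d=np.array([.5093,.3225,.183])-o['eef_pos'];print(o['eef_pos'],d,d@o['tcp_rot'])
E
```

```text
t: 20.05
eef_pos: [0.5157, 0.2751, 0.0736]
tcp_rot: [[-0.131, 0.991, 0.0], [0.991, 0.131, 0.0], [0.0, 0.0, -1.0]]
wrist_force: [-0.6, 0.0, 5.5]
grip_width: 0.634
t: 20.85
eef_pos: [0.5163, 0.2753, 0.1855]
tcp_rot: [[-0.131, 0.991, 0.002], [0.991, 0.131, 0.001], [0.001, 0.003, -1.0]]
wrist_force: [0.3, 0.5, -0.7]
grip_width: 0.633
t: 21.65
eef_pos: [0.5157, 0.2747, 0.1836]
tcp_rot: [[-0.092, 0.992, -0.092], [0.699, 0.13, 0.704], [0.71, 0.001, -0.705]]
wrist_force: [-0.2, -0.5, -0.6]
grip_width: 0.635
[0.51570569 0.27471374 0.18360041] [-0.00640569  0.04778626 -0.00060041] [ 0.03354797 -0.00014029  0.03463284]
```

```bash
python3 -m handwheel '[{"dx":0.0042,"dy":0,"dz":0.0043,"rx":0,"ry":0,"rz":0},{"dx":0.0042,"dy":0,"dz":0.0043,"rx":0,"ry":0,"rz":0},{"dx":0.0042,"dy":0,"dz":0.0043,"rx":0,"ry":0,"rz":0},{"dx":0.0042,"dy":0,"dz":0.0043,"rx":0,"ry":0,"rz":0},{"dx":0.0042,"dy":0,"dz":0.0043,"rx":0,"ry":0,"rz":0},{"dx":0.0042,"dy":0,"dz":0.0043,"rx":0,"ry":0,"rz":0},{"dx":0.0042,"dy":0,"dz":0.0043,"rx":0,"ry":0,"rz":0},{"dx":0.0042,"dy":0,"dz":0.0043,"rx":0,"ry":0,"rz":0}]'
python3 -m handwheel '[{"dx":-0.0035,"dy":0,"dz":0.0035,"rx":0,"ry":0,"rz":0},{"dx":-0.0035,"dy":0,"dz":0.0035,"rx":0,"ry":0,"rz":0},{"dx":-0.0035,"dy":0,"dz":0.0035,"rx":0,"ry":0,"rz":0},{"dx":-0.0035,"dy":0,"dz":0.0035,"rx":0,"ry":0,"rz":0},{"dx":-0.0035,"dy":0,"dz":0.0035,"rx":0,"ry":0,"rz":0},{"dx":-0.003,"dy":0,"dz":0.003,"rx":0,"ry":0,"rz":0},{"dx":0,"dy":0,"dz":0,"rx":0,"ry":0,"rz":0},{"dx":0,"dy":0,"dz":0,"rx":0,"ry":0,"rz":0}]'
python3 - <<'E'
from h import *
o=bot.get_obs();T=np.array(o['eef_pos']);print(T)
u=np.array([-.1286,.9917,0]);x=np.array([.9917,.1286,0]);Z=np.array([0,0,1.])
C=T-.0172*u-.0276*Z;print('pred centre vs slot',C-[.5115,.3055,0])
s=bot.read_camera('side');c=bot.read_camera('top')
corners=[C+a*.028*x-.0045*u+b*.0575*Z for a,b in((-1,-1),(1,-1),(1,1),(-1,1))]
q=proj(s,corners);print(q)
h=cv2.cvtColor(s['color'],cv2.COLOR_BGR2HSV);m=box(h,(8,40,90),(30,140,255),(270,140,330,225))
k=max(cv2.findContours(m,cv2.RETR_EXTERNAL,cv2.CHAIN_APPROX_NONE)[0],key=cv2.contourArea)[:,0];print(k.min(0),k.max(0),cv2.minAreaRect(k))
def im(c,y0,y1,x0,x1,pts,hh=560):
    f=hh/(y1-y0);a=cv2.resize(c['color'][y0:y1,x0:x1],None,fx=f,fy=f,interpolation=cv2.INTER_CUBIC)
    for p in pts: cv2.circle(a,(int((p[0]-x0+.5)*f),int((p[1]-y0+.5)*f)),3,(0,255,0),1)
    return a
slot=[np.array([.5115,.3055,.056])+a*.033*x+b*.0065*u for a in(-1,1) for b in(-1,1)]
cv2.imwrite('pics/s9.png',np.hstack([im(s,135,255,240,330,np.vstack([q,proj(s,slot)])),im(c,195,265,195,240,proj(c,slot))]))
E
```

```text
t: 22.45
eef_pos: [0.5092, 0.3232, 0.1827]
tcp_rot: [[-0.093, 0.991, -0.092], [0.701, 0.131, 0.701], [0.707, -0.0, -0.707]]
wrist_force: [0.8, 0.5, -0.1]
grip_width: 0.63
t: 23.25
eef_pos: [0.5093, 0.3226, 0.1536]
tcp_rot: [[-0.092, 0.991, -0.092], [0.701, 0.131, 0.701], [0.707, -0.0, -0.707]]
wrist_force: [-0.0, 0.0, -0.7]
grip_width: 0.63
[0.50933506 0.32261042 0.15363916]
pred centre vs slot [4.69847453e-05 5.31831730e-05 1.26039161e-01]
[[284.91931672 191.00861882]
 [307.77781978 193.75203633]
 [307.27659259 143.49544229]
 [283.48939144 141.68045484]]
[286 141] [307 194] ((296.5, 167.5), (53.0, 21.0), 90.0)
```

View pics/s9.png

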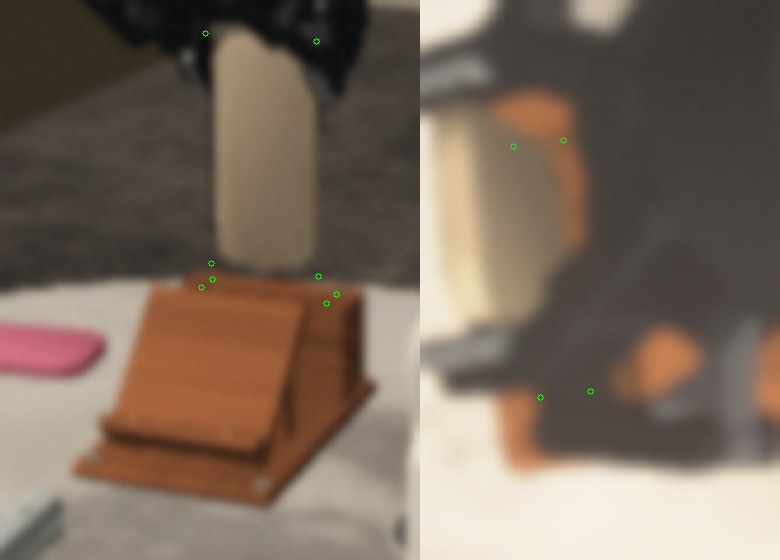

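Both views match the prediction: upright, bottom edge at crop row ~268, and in the top view its face in line with the slot marks. Insert, watching the force.

```bash
python3 -m handwheel '[{"dx":-0.0021,"dy":0,"dz":0.0021,"rx":0,"ry":0,"rz":0},{"dx":-0.0021,"dy":0,"dz":0.0021,"rx":0,"ry":0,"rz":0},{"dx":-0.0021,"dy":0,"dz":0.0021,"rx":0,"ry":0,"rz":0},{"dx":-0.0021,"dy":0,"dz":0.0021,"rx":0,"ry":0,"rz":0},{"dx":-0.0021,"dy":0,"dz":0.0021,"rx":0,"ry":0,"rz":0},{"dx":-0.0021,"dy":0,"dz":0.0021,"rx":0,"ry":0,"rz":0},{"dx":-0.0021,"dy":0,"dz":0.0021,"rx":0,"ry":0,"rz":0},{"dx":0,"dy":0,"dz":0,"rx":0,"ry":0,"rz":0}]'
```

```text
t: 24.15
eef_pos: [0.5098, 0.3235, 0.1345]
tcp_rot: [[-0.094, 0.991, -0.091], [0.699, 0.131, 0.703], [0.709, 0.002, -0.706]]
wrist_force: [0.3, 1.9, -0.6]
grip_width: 0.628
```

```bash
python3 -m handwheel '[{"dx":-0.0014,"dy":0,"dz":0.0014,"rx":0,"ry":0,"rz":0},{"dx":-0.0014,"dy":0,"dz":0.0014,"rx":0,"ry":0,"rz":0},{"dx":-0.0014,"dy":0,"dz":0.0014,"rx":0,"ry":0,"rz":0},{"dx":-0.0014,"dy":0,"dz":0.0014,"rx":0,"ry":0,"rz":0},{"dx":-0.0014,"dy":0,"dz":0.0014,"rx":0,"ry":0,"rz":0},{"dx":-0.0014,"dy":0,"dz":0.0014,"rx":0,"ry":0,"rz":0},{"dx":-0.0014,"dy":0,"dz":0.0014,"rx":0,"ry":0,"rz":0},{"dx":0,"dy":0,"dz":0,"rx":0,"ry":0,"rz":0}]'
```

```text
t: 24.95
eef_pos: [0.5092, 0.3225, 0.1185]
tcp_rot: [[-0.092, 0.991, -0.093], [0.702, 0.131, 0.7], [0.707, -0.0, -0.708]]
wrist_force: [0.6, 1.5, -1.4]
grip_width: 0.633
```

```bash
python3 -m handwheel '[{"dx":-0.0014,"dy":0,"dz":0.0014,"rx":0,"ry":0,"rz":0},{"dx":-0.0014,"dy":0,"dz":0.0014,"rx":0,"ry":0,"rz":0},{"dx":-0.0014,"dy":0,"dz":0.0014,"rx":0,"ry":0,"rz":0},{"dx":-0.0014,"dy":0,"dz":0.0014,"rx":0,"ry":0,"rz":0},{"dx":-0.0014,"dy":0,"dz":0.0014,"rx":0,"ry":0,"rz":0},{"dx":-0.0014,"dy":0,"dz":0.0014,"rx":0,"ry":0,"rz":0},{"dx":-0.0014,"dy":0,"dz":0.0014,"rx":0,"ry":0,"rz":0},{"dx":0,"dy":0,"dz":0,"rx":0,"ry":0,"rz":0}]'
python3 -m handwheel '[{"dx":-0.0007,"dy":0,"dz":0.0007,"rx":0,"ry":0,"rz":0},{"dx":-0.0007,"dy":0,"dz":0.0007,"rx":0,"ry":0,"rz":0},{"dx":0,"dy":0,"dz":0,"rx":0,"ry":0,"rz":0},{"dx":0,"dy":0,"dz":0,"rx":0,"ry":0,"rz":0},{"dx":0,"dy":0,"dz":0,"rx":0,"ry":0,"rz":0},{"dx":0,"dy":0,"dz":0,"rx":0,"ry":0,"rz":0},{"dx":0,"dy":0,"dz":0,"rx":0,"ry":0,"rz":0},{"dx":0,"dy":0,"dz":0,"rx":0,"ry":0,"rz":0}]'
```

```text
t: 25.75
eef_pos: [0.5092, 0.3225, 0.1048]
tcp_rot: [[-0.092, 0.991, -0.093], [0.702, 0.131, 0.701], [0.707, -0.0, -0.708]]
wrist_force: [0.5, 2.0, -2.7]
grip_width: 0.63
t: 26.55
eef_pos: [0.5093, 0.3226, 0.1031]
tcp_rot: [[-0.092, 0.991, -0.092], [0.701, 0.131, 0.701], [0.707, -0.0, -0.707]]
wrist_force: [-0.1, 1.4, -1.8]
grip_width: 0.633
```

```bash
python3 -m handwheel '[{"dx":-0.0007,"dy":0,"dz":0.0007,"rx":0,"ry":0,"rz":0},{"dx":0,"dy":0,"dz":0,"rx":0,"ry":0,"rz":0},{"dx":0,"dy":0,"dz":0,"rx":0,"ry":0,"rz":0},{"dx":0,"dy":0,"dz":0,"rx":0,"ry":0,"rz":0},{"dx":0,"dy":0,"dz":0,"rx":0,"ry":0,"rz":0},{"dx":0,"dy":0,"dz":0,"rx":0,"ry":0,"rz":0},{"dx":0,"dy":0,"dz":0,"rx":0,"ry":0,"rz":0},{"dx":0,"dy":0,"dz":0,"rx":0,"ry":0,"rz":0}]'
python3 -m handwheel '[{"dx":0,"dy":0,"dz":0,"rx":0,"ry":0,"rz":0},{"dx":0,"dy":0,"dz":0,"rx":0,"ry":0,"rz":0},{"dx":0,"dy":0,"dz":0,"rx":0,"ry":0,"rz":0},{"dx":0,"dy":0,"dz":0,"rx":0,"ry":0,"rz":0},{"dx":0,"dy":0,"dz":0,"rx":0,"ry":0,"rz":0},{"dx":0,"dy":0,"dz":0,"rx":0,"ry":0,"rz":0},{"dx":0,"dy":0,"dz":0,"rx":0,"ry":0,"rz":0},{"dx":0,"dy":0,"dz":0,"rx":0,"ry":0,"rz":0}]' 0.085
python3 -m handwheel '[{"dx":0,"dy":0,"dz":-0.006,"rx":0,"ry":0,"rz":0},{"dx":0,"dy":0,"dz":-0.012,"rx":0,"ry":0,"rz":0},{"dx":0,"dy":0,"dz":-0.016,"rx":0,"ry":0,"rz":0},{"dx":0,"dy":0,"dz":-0.02,"rx":0,"ry":0,"rz":0},{"dx":0,"dy":0,"dz":-0.02,"rx":0,"ry":0,"rz":0},{"dx":0,"dy":0,"dz":-0.02,"rx":0,"ry":0,"rz":0},{"dx":0,"dy":0,"dz":-0.01,"rx":0,"ry":0,"rz":0},{"dx":0,"dy":0,"dz":0,"rx":0,"ry":0,"rz":0}]'
python3 - <<'E'
from h import *
u=np.array([-.1286,.9917,0]);x=np.array([.9917,.1286,0]);Z=np.array([0,0,1.])
s=bot.read_camera('side')
C=np.array([.5115,.3055,.0735])
print('pred visible face corners',proj(s,[C+a*.028*x-.0045*u+b*Z for a in(-1,1) for b in(.0575,-.0175)]))
h=cv2.cvtColor(s['color'],cv2.COLOR_BGR2HSV);m=box(h,(13,40,60),(30,140,255),(275,150,320,215))
k=max(cv2.findContours(m,cv2.RETR_EXTERNAL,cv2.CHAIN_APPROX_NONE)[0],key=cv2.contourArea)[:,0];print(k.min(0),k.max(0))
a=s['color'][130:260,170:350];cv2.imwrite('pics/s10.png',cv2.resize(a,(720,520),interpolation=cv2.INTER_CUBIC))
E
```

```text
t: 27.35
eef_pos: [0.5093, 0.3226, 0.1022]
tcp_rot: [[-0.092, 0.991, -0.092], [0.701, 0.131, 0.701], [0.707, 0.0, -0.707]]
wrist_force: [0.4, 2.5, -0.3]
grip_width: 0.632
t: 28.15
eef_pos: [0.5093, 0.3226, 0.1022]
tcp_rot: [[-0.092, 0.991, -0.092], [0.701, 0.131, 0.701], [0.707, 0.0, -0.707]]
wrist_force: [0.6, -0.8, -0.1]
grip_width: 0.994
t: 28.95
eef_pos: [0.5198, 0.2488, 0.1769]
tcp_rot: [[-0.093, 0.992, -0.09], [0.701, 0.129, 0.701], [0.707, 0.002, -0.707]]
wrist_force: [-0.1, 0.6, -0.4]
grip_width: 0.993
pred visible face corners [[284.12676956 164.71371889]
 [285.03901714 196.15674901]
 [307.48029599 166.9727134 ]
 [307.80043474 198.99229126]]
[275 150] [319 214]
```

Run:
```python
from h import *
s=bot.read_camera('side')['color'];b=cv2.imread('pics/side0.png')
g=cv2.cvtColor(s,cv2.COLOR_BGR2GRAY)
print('rows 158-206 cols 290,296,302');[print(x,g[158:206:2,x].tolist()) for x in(290,296,302)]
print('cols 276-316');[print(y,g[y,276:317:2].tolist()) for y in(172,180,188)]
d=(np.abs(s.astype(int)-b).max(2)>25).astype(np.uint8)
o=np.zeros_like(d);o[150:215,270:325]=d[150:215,270:325]
k=max(cv2.findContours(o,cv2.RETR_EXTERNAL,cv2.CHAIN_APPROX_NONE)[0],key=cv2.contourArea);print(cv2.boundingRect(k),cv2.contourArea(k))
h=lambda im:cv2.inRange(cv2.cvtColor(im,cv2.COLOR_BGR2HSV),(0,180,150),(10,255,255))
t=bot.read_camera('top')['color'];t0=cv2.imread('pics/top0.png')
for n,r in(('far',(215,85,265,140)),('near',(270,280,315,320))):
    print(n,[np.argwhere(h(i)[r[1]:r[3],r[0]:r[2]]).mean(0).round(2)+[r[1],r[0]] for i in(t0,t)])
print('cup diff',np.abs(t0[118:155,295:330].astype(int)-t[118:155,295:330]).mean())
```

```text
rows 158-206 cols 290,296,302
290 [66, 73, 73, 77, 123, 145, 141, 140, 138, 136, 135, 133, 131, 130, 128, 126, 123, 119, 119, 116, 107, 106, 102, 101]
296 [69, 70, 70, 73, 115, 139, 133, 129, 127, 126, 124, 123, 121, 119, 118, 116, 115, 113, 112, 108, 101, 104, 103, 99]
302 [68, 66, 68, 73, 105, 132, 125, 117, 117, 114, 113, 110, 109, 110, 108, 108, 107, 106, 104, 104, 103, 103, 103, 96]
cols 276-316
172 [75, 74, 73, 74, 68, 115, 142, 140, 136, 131, 129, 125, 123, 117, 114, 96, 69, 63, 65, 62, 60]
180 [69, 67, 67, 69, 63, 97, 136, 133, 129, 126, 123, 120, 115, 110, 109, 102, 77, 71, 68, 67, 66]
188 [53, 57, 60, 62, 56, 83, 130, 126, 123, 119, 116, 113, 110, 108, 107, 99, 73, 67, 68, 68, 65]
(285, 165, 23, 35) 633.5
far [array([107.11, 236.23]), array([108.34, 235.61])]
near [array([300.52, 292.72]), array([300.24, 292.6 ])]
cup diff 43.43861003861004
```

```bash
python3 -m handwheel '[{"dx":0.014,"dy":0,"dz":-0.014,"rx":0,"ry":0,"rz":0},{"dx":0.014,"dy":0,"dz":-0.014,"rx":0,"ry":0,"rz":0},{"dx":0.014,"dy":-0.01,"dz":-0.014,"rx":0,"ry":0,"rz":0},{"dx":0,"dy":-0.025,"dz":0,"rx":0,"ry":0,"rz":0},{"dx":0,"dy":-0.025,"dz":0,"rx":0,"ry":0,"rz":0},{"dx":0,"dy":-0.025,"dz":0,"rx":0,"ry":0,"rz":0},{"dx":0,"dy":-0.025,"dz":0,"rx":0,"ry":0,"rz":0},{"dx":0,"dy":-0.02,"dz":0,"rx":0,"ry":0,"rz":0}]'
python3 - <<'E'
from h import *
h=lambda im:cv2.inRange(cv2.cvtColor(im,cv2.COLOR_BGR2HSV),(0,180,150),(10,255,255))
t=bot.read_camera('top')['color'];t0=cv2.imread('pics/top0.png')
r=(215,85,265,140);print('far',[np.argwhere(h(i)[r[1]:r[3],r[0]:r[2]]).mean(0).round(2)+[r[1],r[0]] for i in(t0,t)])
a,b=[cv2.cvtColor(i,cv2.COLOR_BGR2GRAY).astype(np.float32) for i in(t0,t)]
res=cv2.matchTemplate(b[108:165,285:340],a[118:155,295:330],cv2.TM_CCOEFF_NORMED);print('cup match offset-10',cv2.minMaxLoc(res)[1::2])
s=bot.read_camera('side')['color'];g=cv2.cvtColor(s,cv2.COLOR_BGR2GRAY);print(g[158:206:4,296].tolist(),g[180,276:317:2].tolist())
E
```

```text
t: 29.9
eef_pos: [0.3882, 0.233, 0.2346]
tcp_rot: [[-0.092, 0.991, -0.093], [0.701, 0.131, 0.701], [0.707, -0.001, -0.707]]
wrist_force: [0.8, 0.7, 0.4]
grip_width: 0.994
far [array([107.11, 236.23]), array([108.52, 235.97])]
cup match offset-10 (0.9989096522331238, (10, 10))
[68, 69, 123, 133, 129, 125, 121, 119, 117, 113, 104, 101] [68, 68, 65, 69, 62, 85, 135, 135, 132, 128, 124, 121, 116, 113, 109, 102, 64, 67, 68, 68, 66]
```

```bash
python3 -c "
from workcell import bot
print(bot.close_job(),bot.get_obs()['t'])"
```

```text
the job is handed in; nothing more can be done
the job is handed in; nothing more can be done
```

The scraper is standing fully down in the slot of the stand and let go, and I handed the job in; the last logged time before that was 29.9 s of the 69 s allowed.

I pushed it along the channel to about 40 mm overhang and gripped the overhanging end by its width. I laid it at 45° on the rest, end on the ledge, and let go. I then regrasped it near its top, turned it upright, lowered it into the slot, released it and moved the arm away.

**Last checks:**
- **Scraper:** in the side view its edges are at columns 285–307 and its top at row about 165. That matches the pose predicted for fully seated and vertical (284–307, 165–167).
- **Cup:** unmoved, with a template match at zero shift.
- **Near jar:** its cap moved less than 0.3 px in the last top view taken.
- **Far jar:** the centre of its cap's colour mask differs by 1.4 px, about 3 mm, from the start. The gripper never went near it, so I put this down to lighting and left it unresolved. It is well under the 20 mm limit.

**Not as planned:** one check failed: my first colour mask of the placed scraper merged with the background, so I used grey profiles instead. The 12-picture limit was reached, so the final state was checked only by these numbers. My very first commands were refused over format, before anything moved.

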